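# Release the toggle clamp and unload the bonded bracket

## Task

The glue on the bracket in the bonding jig has set. Flip the toggle clamp's upright handle over, away from the bracket, until the clamp stands fully open, and leave it open. Then lift the bracket up out of the jig and set it down gently, flat on the floor of the one empty bay of the curing tray, with its tab end pointing the same way as those of the two brackets already there; do not shift those two or knock the bottle, the jar or the glue gun.

Things in the scene. Friction and masses are not known exactly. Their poses are not given: they have to be found in the camera images.
- jig: Fixed plywood bonding jig, plate 220 x 100 x 12 mm (jig x from -105 to +115 mm), origin on the bench, z up. The bracket lies in a nest of 10 mm high aluminium fences (about 2 mm play) at jig x = -30 mm; a steel toggle clamp stands at its +x end. The clamp's side plates rise to 70 mm above the bench, from jig x = 43 to 89 mm, 34 mm wide.
- jig_nest (a point): Point on the plate's top under the middle of the nest (jig x = -30 mm, 12 mm above the bench).
- clamp_handle (a joint): Clamp handle angle in rad: 0 = clamped, handle upright; grows as the handle tips over towards jig +x (hinge axis = jig y) to 1.35 at the stop, nearly lying down, clamp fully open. A spring holds it shut with about 0.45 Nm at 0, dead centre is at about 0.4 rad, past it the spring carries it on to the stop and keeps it there. The short clamp arm, which reaches 40 mm towards the bracket and presses a 20 mm rubber pad on its tab, swings up with it to just past upright.
- handle_pivot (a point): The handle's hinge, on the clamp's middle plane: jig x = 74 mm, 60 mm above the bench.
- handle_end (a point): Free end of the handle, 100 mm from its hinge; the handle is a straight bar with a black round grip 22 mm in diameter over its last 60 mm.
- bracket: T-shaped pine bracket: flat base 120 x 58 x 18 mm (its x, y, z) with an upright web 20 mm thick (y), 70 mm long (x) and 52 mm high above the base, standing from x = -55 to +15 mm, so the top of the web is 70 mm above the underside and the bare end of the base (the tab, x = 15 to 60 mm) points along +x. Origin: centre of the underside; z up. About 0.11 kg. Clamped in the jig at the start, tab under the clamp pad, web away from the clamp.
- bracket_tab (a point): Middle of the bracket's tab end face (x = 60, z = 9 mm in the bracket).
- bracket_web (a point): Middle of the top edge of the bracket's web (x = -20, z = 70 mm in the bracket): pinch here from above, across the 20 mm.
- bracket_a: Finished bracket, same shape as bracket and same origin, lying loose in one bay of the tray, tab towards tray +x. Leave it.
- bracket_b: As bracket_a, in another bay. Leave it.
- tray: Fixed plywood curing tray 140 x 228 mm (x, y), floor 8 mm thick, walls and dividers 6 mm thick, tops 22 mm above the bench; three bays side by side along y, each 128 x 68 mm inside, long side along tray x. Origin on the bench under its centre.
- bay0 (a point): Centre of the floor of the tray's bay 0 (tray y = 74 mm, 8 mm above the bench). Which bay is empty varies.
- bay1 (a point): Centre of the floor of the tray's bay 1 (tray y = 0 mm, 8 mm above the bench). Which bay is empty varies.
- bay2 (a point): Centre of the floor of the tray's bay 2 (tray y = -74 mm, 8 mm above the bench). Which bay is empty varies.
- bay0_far (a point): Point in bay 0, 60 mm from its centre along tray +x and 9 mm above its floor: where the tab end goes.
- bay1_far (a point): Point in bay 1, 60 mm from its centre along tray +x and 9 mm above its floor: where the tab end goes.
- bay2_far (a point): Point in bay 2, 60 mm from its centre along tray +x and 9 mm above its floor: where the tab end goes.
- bay_pad: Thin plywood sheet like the tray itself (hardly visible), 100 x 45 mm, 1 mm thick, fixed to the floor of the empty bay (no obstacle); origin at the bay's centre.
- bottle: White bottle, 66 mm in diameter, 200 mm tall, standing loose beside the clamp on one side of the jig, about 108 mm from its middle line. Origin under its centre.
- jar: Glass jar, 68 mm in diameter, 90 mm tall, standing loose on the jig's other side. Origin under its centre.
- glue_gun: Black glue gun with yellow nozzle lying flat, body about 235 x 46 mm along its x with nozzle to +x, grip 110 mm out to +y, 36 mm high. Origin under the middle of its body.
Mind the look-alikes: they are no part of the job. What is shaped like the bracket but black or purple is not meant.

How it is judged:
On the way, in this order (a step that is already met when the one before it is completed fails the run):
1. the clamp handle is flipped over to the open end (value of joint clamp_handle above 1.1 rad), for 0.2 s.
2. the bracket is lifted clear of the jig (z of bracket in the frame of jig above 0.03 m), for 0.1 s.
At the end, for the whole second after the job is handed in: The bracket lies flat and at rest on the floor of the empty bay (origin within 12 mm of the bay's centre and no more than 5 mm above its floor, tilt under 0.06 rad), its tab end within 14 mm of the bay's far point, released; the clamp handle is still open (above 1.1 rad) (((horizontal distance between bracket and bay0 below 0.012 m and horizontal distance between bracket_tab and bay0_far below 0.014 m and z of bracket in the frame of bay0 below 0.005 m) or (horizontal distance between bracket and bay1 below 0.012 m and horizontal distance between bracket_tab and bay1_far below 0.014 m and z of bracket in the frame of bay1 below 0.005 m) or (horizontal distance between bracket and bay2 below 0.012 m and horizontal distance between bracket_tab and bay2_far below 0.014 m and z of bracket in the frame of bay2 below 0.005 m)) and angle between bracket's own z axis and vertical below 0.06 rad and linear speed of bracket below 0.02 m/s and value of joint clamp_handle above 1.1 rad); the robot touches nothing.
It fails at once if the bracket is dropped or slammed into a bay (moves faster than 0.4 m/s low in it) ((horizontal distance between bracket and bay0 below 0.03 m and z of bracket in the frame of bay0 below 0.03 m and linear speed of bracket above 0.4 m/s) or (horizontal distance between bracket and bay1 below 0.03 m and z of bracket in the frame of bay1 below 0.03 m and linear speed of bracket above 0.4 m/s) or (horizontal distance between bracket and bay2 below 0.03 m and z of bracket in the frame of bay2 below 0.03 m and linear speed of bracket above 0.4 m/s)).
It fails at once if a bracket already in the tray is shifted more than 12 mm (distance of any of bracket_a, bracket_b from where it was at the start of the episode above 0.012 m).
It fails at once if the bottle, jar or glue gun is shifted more than 25 mm (distance of any of bottle, jar, glue_gun from where it was at the start of the episode above 0.025 m).
It fails at once if the bottle or jar is tipped (angle between any of bottle, jar's own z axis and vertical above 0.3 rad).
It also fails if it takes over 61 s, if anything falls off the work surface, if the arm or the gripper's body presses on something with over 40 N, if the wrist force passes 120 N, or if a joint passes its speed limit or range.

## Robot

A 6-joint arm with a two-finger parallel gripper is mounted at the origin on the work surface. World frame = base frame: x ahead of the robot, y to its left, z up, the work surface at z = 0. Lengths are in m, angles in rad, forces in N, time in s.
With the tool pointing down it reaches from about 0.35 to 0.725 m from the base axis. Payload 4.3 kg.
Tool frame: the origin (TCP) lies at the very end of the fingers, on their centre line; the grasp point (between the pads) lies 19 mm behind it; z points along the fingers, y is the line along which they close (so a half turn about z gives the same grasp; the last joint's range is limited). The gripper opens to 85 mm and grips with 20 to 120 N. Pads are 22 mm wide; open, the fingers measure 114 mm over their backs; the gripper's body (76 mm by 85 mm) begins 54 mm behind the grasp point. The pads swing forward as they close: fully open they stand 13 mm farther back than shut.
Start: joints at [-1.261, 0.377, 0.081, 1.274, 0, 1.46], TCP at [0.234, -0.525, 0.231] pointing down, gripper open.
Joint ranges: [-2.72, 2.72], [-0.84, 1.66], [-1.02, 1.22], [-1.77, 2.12], [-1.37, 1.28], [-3.14, 3.14]. Speed limits (rad/s): [2.57, 2.57, 3.14, 3.14, 3.14, 3.14].

## Interface

Orientations are given as a unit quaternion [x, y, z, w].
In Python, from station import robot, vision, search_frame, pinpoint gives the robot as it stands.
- The arm moves only by the tool drive_tool, never from a script. Its argument "moves" is one flat list of numbers, 5 for each row, row after row: the shift along the tool's x, y, z in cm, then the turn about the tool's z in degrees, then the finger opening in cm, from 0 to 8.54. In form: [tx, ty, tz, twist, grip, tx, ty, tz, twist, grip, ...]. A call has 1 to 10 rows; each row shifts and turns the commanded pose from where the row before left it, along the tool's axes as they then stand; what a row does not reach is not made up. A row lasts 1/10 s, in which the tool goes at most 50 mm and 8.59 degrees, less where a joint would pass 70% of its speed; a pose out of reach is approached as far as the arm can. A call is refused whole if a number of a shift passes 5 or a number of a turn 8.59, either way. A call with a gripper value outside its range is refused whole. The fingers move at their own pace and stop on an object; "newtons" is the grip in N (left out, the last holds). Time passes only in rows, so rows that do not move let the fingers close. It gives the time, the measured TCP pose, the force, the opening and the grip force at its end, in the units of the state.
- robot.observe(): the state, without advancing time (a new reading comes with each control period).
- vision.camera(name): name is "scene" or "top"; returns a dict with "pixels" (480x640x3 uint8, red, green, blue), "range_z" (480x640 float32, m along the optical axis (not along the pixel's ray), 0 where there is no reading), "mtx" (3x3 intrinsics, pixels), "extrinsics" (4x4, takes a point from world to camera coordinates). Camera axes: x right, y down, z forward; pixel columns grow to the right and rows downward; lengths in m; the calibration is good to about 2 mm. A picture is of the moment at which its call begins.
- robot.finish_job(): hands the job in; it is judged then, once.
Trained networks look in the newest picture that a camera, given by its name, has taken for a name from the list of things; names that differ only in an ending like _2 or _b are one class to them, and where a whole thing is asked for, a point or a joint stands for the part that bears it (a point fixed in the world has none). Each returns a list of dicts, best first, with "p" (0 to 1); they miss things now and then, are a little off and sometimes report something else, mostly with a low value. They report only what shows in the picture. A call takes as long as a camera call. They do not tell look-alikes from the thing itself.
- search_frame(query, camera): "location" ([x, y, z] in m, in world coordinates, good to about 4 mm: the middle of the surface that is visible of it).
- pinpoint(query, camera): "location" ([x, y, z] in m, in world coordinates, good to about 4 mm: a listed point, or the origin of a listed thing).
The state is a dict: "time_s": time; "joints": joint angles; "dq": joint speeds; "tau": joint torques, N m; "ee_pos": TCP position; "tcp_rot": TCP orientation; "wrist_force": force on the tool from outside, world axes, zero at the start; "wrist_torque": the same for the moment, N m; "width": opening from 0.0 (shut) to 1.0 (fully open); "gripper_force": force on a finger pad.
Only numpy, scipy, OpenCV 4.12 (cv2) and the standard library are available. Lean on these libraries where they do the work, as an engineer would, in place of code of your own. Each camera call takes 0.05 s, during which the arm holds its last target. There are 200 camera calls.

## Working session

There is one attempt and no reset: what is moved stays moved. The work goes in short steps, Python scripts to look and compute and a tool call to move; the robot and the scene stay as the last step left them, time stands still between calls to the robot, and variables do not carry over. Pictures are saved under pics/ and viewed, at most 10 in all, crops included, and the job is handed in when it is done.

Besides the shell and the picture viewer there is one more tool, called after "Request:" by a JSON object that holds its "name" and its "arguments". drive_tool: Moves the arm, as the interface text tells. Its arguments: {"type":"object","properties":{"moves":{"type":"array"},"newtons":{"type":"number"}},"required":["moves"]}

```bash
mkdir -p pics; ls
cat > h.py <<'E'
import numpy as np, cv2
from station import robot, vision, search_frame, pinpoint
def shot(n,f):
    d=vision.camera(n); cv2.imwrite('pics/'+f,cv2.cvtColor(d['pixels'],cv2.COLOR_RGB2BGR)); np.savez('pics/'+f+'.npz',**d); return d
def proj(d,p):
    c=d['extrinsics']@np.r_[p,1]; q=d['mtx']@c[:3]; return q[:2]/q[2]
def unproj(d,u,v,z=None):
    z=d['range_z'][int(v),int(u)] if z is None else z
    c=np.linalg.inv(d['mtx'])@[u,v,1]*z; return (np.linalg.inv(d['extrinsics'])@np.r_[c,1])[:3]
E
python3 - <<'E'
from h import *
np.set_printoptions(precision=3,suppress=True)
for n in('scene','top'):
    d=shot(n,n+'0.png')
    for q in ['jig','jig_nest','handle_pivot','handle_end','bracket','bracket_tab','bracket_web','tray','bay0','bay1','bay2','bay0_far','bay1_far','bay2_far','bottle','jar','glue_gun']:
        for r in pinpoint(q,n)[:4]:
            l=np.array(r['location']); print(n,q,round(r['p'],2),l,proj(d,l).round())
print(robot.observe()['time_s'])
E
```

```text
pics
scene jig 0.94 [0.458 0.208 0.001] [420. 315.]
scene jig_nest 0.95 [0.432 0.195 0.013] [427. 302.]
scene handle_pivot 0.91 [0.531 0.237 0.058] [405. 324.]
scene handle_end 0.59 [0.53  0.24  0.158] [413. 294.]
scene bracket 0.79 [0.435 0.201 0.012] [427. 305.]
scene bracket 0.7 [ 0.413 -0.157  0.01 ] [349. 209.]
scene bracket 0.7 [ 0.429 -0.227  0.009] [331. 197.]
scene bracket 0.7 [ 0.504 -0.285  0.017] [297. 192.]
scene bracket_tab 0.95 [0.487 0.217 0.018] [413. 318.]
scene bracket_tab 0.8 [0.625 0.323 0.008] [389. 393.]
scene bracket_tab 0.6 [0.545 0.058 0.011] [350. 281.]
scene bracket_web 0.96 [0.676 0.38  0.067] [388. 419.]
scene bracket_web 0.91 [0.416 0.193 0.075] [437. 281.]
scene bracket_web 0.8 [0.491 0.004 0.065] [358. 242.]
scene bracket_web 0.52 [ 0.462  0.208 -0.   ] [419. 315.]
scene tray 0.87 [ 0.431 -0.227 -0.   ] [330. 200.]
scene tray 0.73 [ 0.771 -0.022  0.005] [247. 298.]
scene bay0 0.9 [ 0.43  -0.223  0.009] [331. 198.]
scene bay0 0.77 [ 0.446 -0.297  0.008] [313. 185.]
scene bay0 0.72 [ 0.412 -0.155  0.009] [350. 209.]
scene bay1 0.9 [ 0.43  -0.223  0.009]
[... 1521 characters left out ...]
]
top bracket_web 0.62 [ 0.447 -0.298  0.006] [469. 329.]
top tray 0.91 [ 0.431 -0.224 -0.001] [429. 337.]
top bay0 0.97 [ 0.445 -0.299  0.009] [470. 330.]
top bay0 0.42 [0.46  0.205 0.001] [203. 319.]
top bay1 0.97 [ 0.445 -0.299  0.009] [470. 330.]
top bay1 0.42 [0.46  0.205 0.001] [203. 319.]
top bay2 0.97 [ 0.445 -0.299  0.009] [470. 330.]
top bay2 0.42 [0.46  0.205 0.001] [203. 319.]
top bay0_far 0.73 [ 0.474 -0.146  0.016] [390. 314.]
top bay1_far 0.59 [ 0.488 -0.216  0.021] [427. 306.]
top bay2_far 0.69 [ 0.503 -0.286  0.018] [464. 299.]
top bottle 0.64 [0.589 0.138 0.003] [240. 252.]
top jar 0.59 [0.512 0.345 0.004] [130. 291.]
top glue_gun 0.93 [ 0.772 -0.027  0.   ] [327. 161.]
1.8
```

View pics/scene0.png

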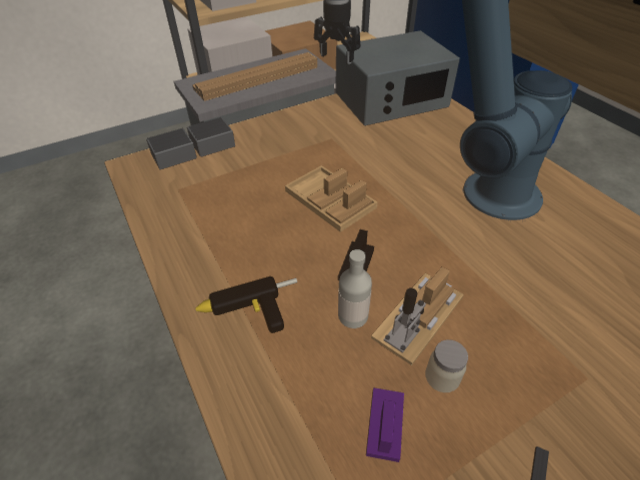

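View pics/top0.png

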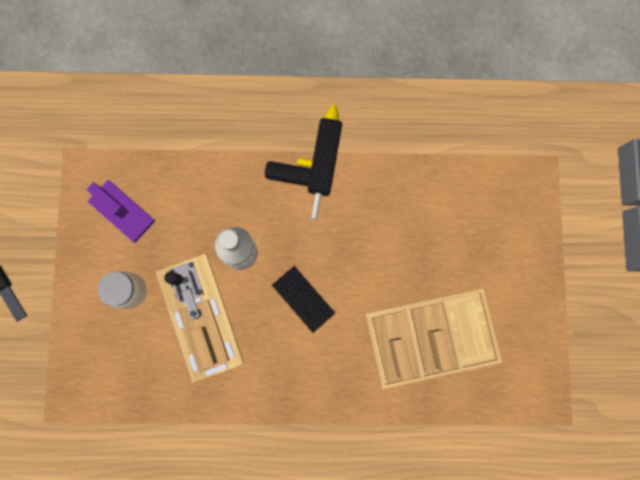

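The pictures show three bracket-shaped things:
- The pine bracket in the jig, top (205,345) and scene (430,295).
- A black one, top (303,300) and scene (358,260).
- A purple one, top (121,211) and scene (386,425).

The pine one under the clamp is the one meant; black and purple are look-alikes. The tray's empty bay is the rightmost, top (470,330) and scene (313,185). The filled bays have their tabs pointing up in the top image. I'll measure the rectangles from depth and confirm in one enlarged crop.

```bash
cat > m.py <<'E'
from h import *
np.set_printoptions(precision=4,suppress=True)
def cloud(f):
    d=np.load('pics/'+f+'.npz'); v,u=np.mgrid[:480,:640]; z=d['range_z']
    c=np.stack([u*z,v*z,z],-1)@np.linalg.inv(d['mtx']).T
    E=np.linalg.inv(d['extrinsics']); return d,c@E[:3,:3].T+E[:3,3],z>0
if __name__=='__main__':
    for f in('top0.png','scene0.png'):
        d,P,ok=cloud(f)
        bg=ok&(np.hypot(P[...,0]-.5,P[...,1]+.0)<.05); print(f,'bench z',np.median(P[ok&(abs(P[...,0]-.35)<.03)&(abs(P[...,1])<.1)][:,2]))
        def rect(c,r,lo,hi):
            m=ok&(np.hypot(P[...,0]-c[0],P[...,1]-c[1])<r)&(P[...,2]>lo)&(P[...,2]<hi)
            m=cv2.morphologyEx(m.astype(np.uint8),cv2.MORPH_OPEN,np.ones((2,2)))>0
            p=P[m]; return len(p),cv2.minAreaRect(p[:,:2].astype(np.float32)*1000),np.median(p[:,2])
        print('jig',rect((.46,.205),.13,.006,.016))
        print('tray',rect((.431,-.225),.15,.005,.03))
        print('web',rect((.416,.192),.06,.055,.085))
        print('weba',rect((.395,-.16),.05,.055,.09)); print('webb',rect((.41,-.232),.05,.055,.09))
        print('grip',rect((.53,.237),.05,.1,.2))
        print('bottle',rect((.587,.136),.06,.03,.1)); print('jar',rect((.512,.347),.06,.02,.1))
    a=cv2.imread('pics/top0.png'); b=a[235:385,140:290]; c=a[270:420,360:510]
    e=cv2.imread('pics/scene0.png')[235:385,350:500]; g=cv2.imread('pics/scene0.png')[140:250,270:420]
    g=cv2.resize(g,(400,293),interpolation=2); L=lambda x:cv2.resize(x,(400,300),interpolation=2) if 0 else cv2.resize(x,(300,300),interpolation=2)
    cv2.imwrite('pics/crop1.png',np.vstack([np.hstack([L(b),L(c)]),np.hstack([L(e),cv2.resize(g,(300,300))])]))
E
python3 m.py
```

```text
top0.png bench z 0.0005072300944511943
jig (2592, ((485.50579833984375, 172.13133239746094), (232.551513671875, 226.17733764648438), 31.82355308532715), np.float64(0.011506299615665294))
tray (7706, ((418.182373046875, -167.65415954589844), (158.3102264404297, 374.301513671875), 8.344355583190918), np.float64(0.020574727735096388))
web (576, ((459.33709716796875, 136.83738708496094), (96.65886688232422, 193.83154296875), 31.80385398864746), np.float64(0.08068388002641824))
weba (542, ((390.8263854980469, -163.9288330078125), (80.28041076660156, 32.691890716552734), 15.396905899047852), np.float64(0.0767860128157104))
webb (559, ((448.11480712890625, -128.16819763183594), (309.40924072265625, 69.84642791748047), 69.5882568359375), np.float64(0.07670511819694936))
grip (220, ((530.3310546875, 249.7359161376953), (49.07355880737305, 21.603199005126953), 77.71219635009766), np.float64(0.15586678667383969))
bottle (153, ((571.1018676757812, 123.1180648803711), (22.68937873840332, 62.21125793457031), 43.84882736206055), np.float64(0.04527625777300859))
jar (1419, ((507.01824951171875, 210.
[... 624 characters left out ...]
16787719726562), (1023.9750366210938, 57.83535385131836), 53.24144744873047), np.float64(0.07166792122980803))
webb (263, ((644.009033203125, 123.376708984375), (1081.1253662109375, 59.02427673339844), 56.547481536865234), np.float64(0.07067206346178767))
grip (290, ((484.5154724121094, 200.62965393066406), (136.40554809570312, 18.412681579589844), 37.379974365234375), np.float64(0.13684858575932102))
bottle (636, ((568.8059692382812, 143.15274047851562), (105.53427124023438, 47.142799377441406), 11.212963104248047), np.float64(0.0632252374272198))
jar (1542, ((685.1190795898438, 435.05120849609375), (555.195556640625, 66.13175964355469), 27.029582977294922), np.float64(0.08401700792057731))
```

```bash
sed -i 's/            m=cv2.morph.*/            m\&=cv2.filter2D(m.astype(np.float32),-1,np.ones((3,3)))>=5/' m.py; python3 m.py
```

```text
top0.png bench z 0.0005072300944511943
jig (2611, ((456.6805419921875, 232.62855529785156), (220.39268493652344, 144.58685302734375), 20.739961624145508), np.float64(0.011493637513615429))
tray (7762, ((430.1932678222656, -225.8478546142578), (140.48089599609375, 229.7180938720703), 12.45913314819336), np.float64(0.020719487894456323))
web (578, ((425.58001708984375, 197.65802001953125), (97.73810577392578, 20.745765686035156), 20.012718200683594), np.float64(0.08089786737464572))
weba (539, ((395.06280517578125, -157.553466796875), (69.74491119384766, 20.957290649414062), 12.916217803955078), np.float64(0.07679404689181446))
webb (558, ((410.73065185546875, -229.00814819335938), (70.16358184814453, 21.292577743530273), 11.63689136505127), np.float64(0.07669318554099136))
grip (216, ((528.0135498046875, 235.3202667236328), (19.61739730834961, 20.93852996826172), 38.33427429199219), np.float64(0.15716807572663194))
bottle (155, ((569.4822387695312, 122.0623779296875), (18.873476028442383, 59.548057556152344), 43.28091049194336), np.float64(0.06759775483870767))
jar (1417, ((511.637542
[... 632 characters left out ...]
64844, -160.857177734375), (74.10095977783203, 24.030790328979492), 14.792393684387207), np.float64(0.07538745878904252))
webb (260, ((414.0517578125, -231.26832580566406), (72.31886291503906, 24.401683807373047), 12.075270652770996), np.float64(0.07564297342025394))
grip (289, ((531.233154296875, 235.5059356689453), (20.46283531188965, 21.453901290893555), 59.56063461303711), np.float64(0.14224164961098773))
bottle (635, ((599.436767578125, 152.2548065185547), (31.032541275024414, 65.95965576171875), 56.0753173828125), np.float64(0.06713513756221534))
jar (1540, ((517.470947265625, 345.62744140625), (64.78326416015625, 63.09377670288086), 61.29233169555664), np.float64(0.08694630671089659))
```

View pics/crop1.png

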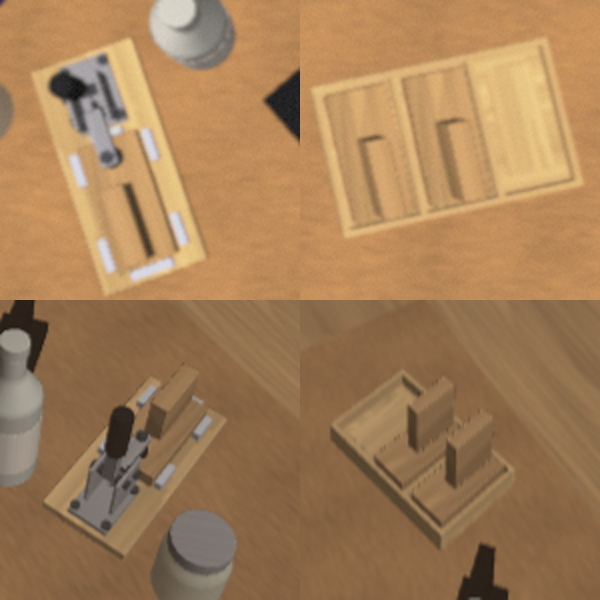

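The crops confirm it. The pine bracket lies under the clamp pad with its web away from the clamp. The empty bay is bay2 (right in the top view, upper left in the scene view), and the tabs of its neighbours point to tray +x. Next I refine the yaw values and get the tool axes.

```bash
cat > g.py <<'E'
from m import *
from scipy.spatial.transform import Rotation as R
s=robot.observe(); print({k:np.round(s[k],3) for k in('time_s','joints','ee_pos','tcp_rot','width','wrist_force','gripper_force')}); print(R.from_quat(s['tcp_rot']).as_matrix())
E
python3 - <<'E'
from g import *
for f in('top0.png','scene0.png'):
    d,P,ok=cloud(f)
    m=ok&(np.hypot(P[...,0]-.413,P[...,1]-.189)<.045)&(P[...,2]>.06)&(P[...,2]<.088)
    n,l,st,_=cv2.connectedComponentsWithStats(m.astype(np.uint8)); k=1+np.argmax(st[1:,4]); p=P[l==k]
    print(f,len(p),cv2.minAreaRect(p[:,:2].astype(np.float32)*1000),np.percentile(p[:,2],[10,50,90]))
    # top face of bracket web only
    q=p[p[:,2]>.078]; print(len(q),cv2.minAreaRect(q[:,:2].astype(np.float32)*1000))
E
```

```text
{'time_s': np.float64(1.8), 'joints': array([-1.261,  0.377,  0.081,  1.274,  0.   ,  1.46 ]), 'ee_pos': array([ 0.234, -0.525,  0.231]), 'tcp_rot': array([0.978, 0.208, 0.   , 0.   ]), 'width': np.float64(0.998), 'wrist_force': array([-0.297,  0.077, -0.043]), 'gripper_force': np.float64(0.0)}
[[ 0.9132  0.4076  0.    ]
 [ 0.4076 -0.9132 -0.0001]
 [-0.      0.0001 -1.    ]]
top0.png 543 ((412.47711181640625, 192.89491271972656), (69.85338592529297, 20.74850082397461), 20.03067970275879) [0.0758 0.0813 0.0834]
466 ((412.393798828125, 193.1281280517578), (69.83948516845703, 20.15593147277832), 20.30767059326172)
scene0.png 363 ((413.40118408203125, 190.46090698242188), (73.4125747680664, 20.986141204833984), 20.800045013427734) [0.0669 0.0819 0.0842]
262 ((413.45684814453125, 190.32308959960938), (73.2673110961914, 20.769527435302734), 21.330915451049805)
```

Request:
{"name": "drive_tool", "arguments": {"moves": [0,0,-3,3.4,0,0,0,-3,0,0,1.4,-1.7,0,0,0,2.8,-3.35,0,0,0,2.8,-3.35,0,0,0,2.8,-3.35,0,0,0,2.8,-3.35,0,0,0,2.8,-3.35,0,0,0,2.8,-3.35,0,0,0,2.8,-3.35,0,0,0]}}

```text
time_s: 2.8
ee_pos: [0.3424, -0.2141, 0.2915]
tcp_rot: [0.984, 0.179, 0.0, 0.0]
wrist_force: [0.9, 0.2, -0.4]
width: -0.002
gripper_force: 0.0
```

Request:
{"name": "drive_tool", "arguments": {"moves": [2.8,-3.35,0,0,0,2.8,-3.35,0,0,0,2.8,-3.35,0,0,0,2.8,-3.35,0,0,0,2.8,-3.35,0,0,0,2.8,-3.35,0,0,0,2.8,-3.35,0,0,0,2.8,-3.35,0,0,0,1.4,-1.7,0,0,0,0,0,0,0,0]}}

```text
time_s: 3.8
ee_pos: [0.4649, 0.1374, 0.291]
tcp_rot: [0.983, 0.181, 0.0, -0.0]
wrist_force: [0.6, -0.9, 0.1]
width: 0.002
gripper_force: 0.0
```

```bash
python3 g.py
```

```text
{'time_s': np.float64(3.8), 'joints': array([ 0.156,  0.182, -0.03 ,  1.359,  0.001,  2.933]), 'ee_pos': array([0.465, 0.137, 0.291]), 'tcp_rot': array([ 0.983,  0.181,  0.   , -0.   ]), 'width': np.float64(0.002), 'wrist_force': array([ 0.62 , -0.902,  0.115]), 'gripper_force': np.float64(0.0)}
[[ 0.9342  0.3567  0.0002]
 [ 0.3567 -0.9342  0.0005]
 [ 0.0003 -0.0004 -1.    ]]
```

Request:
{"name": "drive_tool", "arguments": {"moves": [0,0,0,-8.5,0,0,0,0,-8.5,0,0,0,0,-8.5,0,0,0,0,-8.5,0,0,0,0,-8.5,0,0,0,0,-8.5,0,0,0,0,-8.5,0,0,0,0,-8.5,0,0,0,0,-8.5,0,0,0,0,-8.5,0]}}

```text
time_s: 4.8
ee_pos: [0.4641, 0.1337, 0.2914]
tcp_rot: [0.602, 0.798, -0.0, 0.0]
wrist_force: [0.4, -0.3, 0.2]
width: 0.0
gripper_force: 0.0
```

Request:
{"name": "drive_tool", "arguments": {"moves": [0,0,0,-8.5,0,0,0,0,-8.5,0,0,0,0,-8.5,0,0,0,0,-8.5,0,0,0,0,-8.5,0,0,0,0,-8.5,0,0,0,0,-8.5,0,0,0,0,-8.5,0,0,0,0,-8.5,0,0,0,0,-8.5,0]}}

```text
time_s: 5.8
ee_pos: [0.464, 0.1338, 0.2914]
tcp_rot: [-0.095, 0.995, -0.0, -0.0]
wrist_force: [-0.4, -0.2, -0.1]
width: -0.0
gripper_force: 0.0
```

Request:
{"name": "drive_tool", "arguments": {"moves": [0,0,0,-8.5,0,0,0,0,-1.2,0,0,0,0,0,0]}}

```text
time_s: 6.1
ee_pos: [0.4642, 0.1342, 0.2914]
tcp_rot: [-0.175, 0.985, -0.0, 0.0]
wrist_force: [0.3, 0.6, 0.5]
width: 0.005
gripper_force: 0.0
```

```bash
python3 g.py
```

```text
{'time_s': np.float64(6.1), 'joints': array([ 0.15 ,  0.179, -0.032,  1.359, -0.   , -0.202]), 'ee_pos': array([0.464, 0.134, 0.291]), 'tcp_rot': array([-0.175,  0.985, -0.   ,  0.   ]), 'width': np.float64(0.005), 'wrist_force': array([0.327, 0.63 , 0.522]), 'gripper_force': np.float64(0.0)}
[[-0.9387 -0.3447  0.0001]
 [-0.3447  0.9387 -0.0004]
 [ 0.     -0.0004 -1.    ]]
```

Request:
{"name": "drive_tool", "arguments": {"moves": [-2,2.4,0,-0.5,0,-2,2.4,0,0,0,-1.9,2.4,0,0,0,0,0,0,0,0,0,0,4,0,0,0,0,4,0,0,0,0,4,0,0,0,0,3,0,0,0,0,1.3,0,0,0,0,0,0,0]}}

```text
time_s: 7.1
ee_pos: [0.4918, 0.2215, 0.1259]
tcp_rot: [-0.18, 0.984, -0.001, -0.003]
wrist_force: [-0.3, 0.4, -0.0]
width: -0.0
gripper_force: 0.0
```

Run:
```python
from g import *
d=shot('scene','scene1.png'); a=cv2.imread('pics/scene1.png')[200:400,320:520]; cv2.imwrite('pics/crop2.png',cv2.resize(a,(600,600),interpolation=2))
```

```text
{'time_s': np.float64(7.1), 'joints': array([ 0.306,  0.365, -0.217,  0.994, -0.001, -0.056]), 'ee_pos': array([0.492, 0.221, 0.126]), 'tcp_rot': array([-0.18 ,  0.984, -0.001, -0.003]), 'width': np.float64(-0.0), 'wrist_force': array([-0.341,  0.445, -0.027]), 'gripper_force': np.float64(0.0)}
[[-0.9353 -0.3537 -0.0052]
 [-0.3537  0.9353 -0.0022]
 [ 0.0056 -0.0002 -1.    ]]
```

View pics/crop2.png

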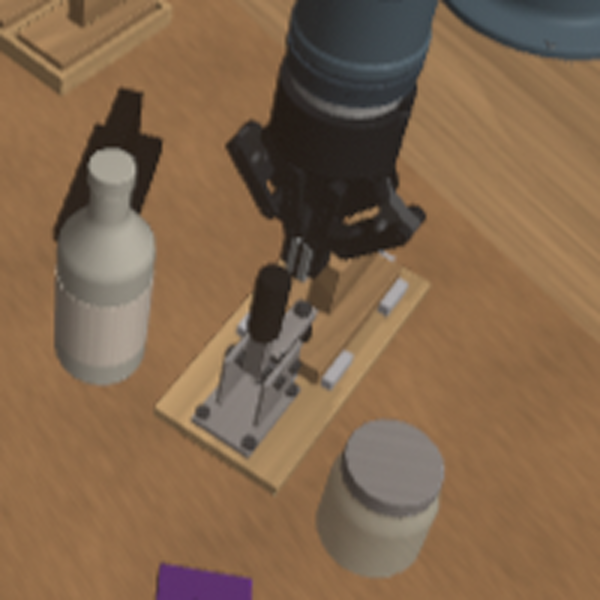

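The closed fingers, crop (300,260), stand just behind the black grip, crop (268,300), on the bracket side and on the clamp's middle line. Now I push.

Request:
{"name": "drive_tool", "arguments": {"moves": [-1,0,0,0,0,-1.5,0,0,0,0,-1.5,0,0,0,0,-1.5,0,0,0,0,-1.5,0,0,0,0,-1.5,0,0,0,0,0,0,0,0,0]}}

```text
time_s: 7.85
ee_pos: [0.577, 0.2542, 0.1299]
tcp_rot: [-0.181, 0.984, 0.0, 0.003]
wrist_force: [-0.6, -0.9, -0.5]
width: -0.001
gripper_force: 0.0
```

Run:
```python
from g import *
d=shot('scene','scene2.png'); a=cv2.imread('pics/scene2.png')[200:400,320:520]; cv2.imwrite('pics/crop3.png',cv2.resize(a,(500,500),interpolation=2))
print([(r['p'],r['location']) for r in pinpoint('handle_end','scene')])
```

```text
{'time_s': np.float64(7.85), 'joints': array([ 0.315,  0.528,  0.052,  1.09 , -0.   , -0.049]), 'ee_pos': array([0.577, 0.254, 0.13 ]), 'tcp_rot': array([-0.181,  0.984,  0.   ,  0.003]), 'width': np.float64(-0.001), 'wrist_force': array([-0.564, -0.936, -0.514]), 'gripper_force': np.float64(0.0)}
[[-0.9347 -0.3553  0.0049]
 [-0.3553  0.9347  0.0014]
 [-0.005  -0.0005 -1.    ]]
[(0.58, [0.6176, 0.2696, 0.0839])]
```

View pics/crop3.png

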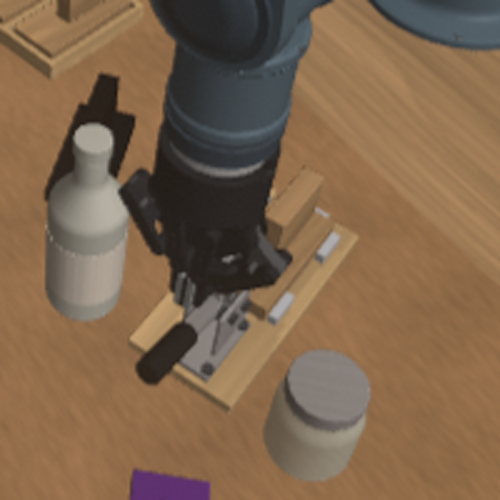

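The handle lies over; its measured end height of 0.084 m gives about 1.33 rad, so the clamp is open. The bracket is in place in its nest. Next I lift, open the fingers and go above the web.

Request:
{"name": "drive_tool", "arguments": {"moves": [0,0,-3,0,0,0,0,-4,0,0,0,0,-3,0,0,2,0,0,0,8.5,4,0,0,0,8.5,4.5,0,0,0,8.5,4.35,0,0,0,8.5,2,0,0,0,8.5,0,0,3,0,8.5,0,0,4,0,8.5]}}

```text
time_s: 8.95
ee_pos: [0.4173, 0.1937, 0.1605]
tcp_rot: [-0.181, 0.983, 0.0, 0.004]
wrist_force: [1.3, 0.0, -0.2]
width: 0.994
gripper_force: 0.0
```

Request:
{"name": "drive_tool", "arguments": {"moves": [0,0,3,0,8.5,0,0,1,0,8.5,0,0,0,0,8.5]}}

```text
time_s: 9.25
ee_pos: [0.4146, 0.1929, 0.1176]
tcp_rot: [-0.181, 0.984, -0.0, -0.001]
wrist_force: [0.3, -1.0, 0.4]
width: 0.995
gripper_force: 0.0
```

Run:
```python
from g import *
ims=[]
for n in('scene','top'):
    d=shot(n,n+'3.png'); p=proj(d,[.42,.194,.08]).astype(int); a=cv2.imread('pics/'+n+'3.png')[p[1]-70:p[1]+70,p[0]-60:p[0]+60]; ims.append(cv2.resize(a,(390,455),interpolation=2))
cv2.imwrite('pics/crop4.png',np.hstack(ims))
```

```text
{'time_s': np.float64(9.25), 'joints': array([ 0.297,  0.217, -0.448,  0.909, -0.   , -0.067]), 'ee_pos': array([0.415, 0.193, 0.118]), 'tcp_rot': array([-0.181,  0.984, -0.   , -0.001]), 'width': np.float64(0.995), 'wrist_force': array([ 0.262, -0.951,  0.405]), 'gripper_force': np.float64(0.0)}
[[-0.9345 -0.3558 -0.0026]
 [-0.3558  0.9346 -0.0009]
 [ 0.0027  0.0001 -1.    ]]
```

View pics/crop4.png

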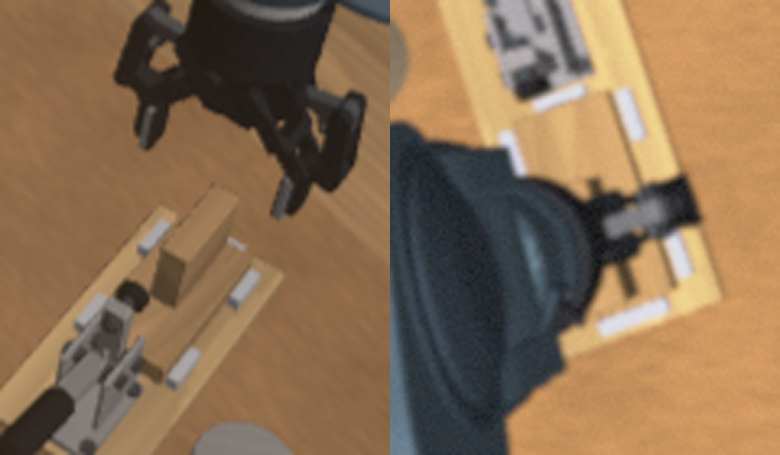

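The fingers straddle the web; scene crop shows them at (150,130) and (285,195), with the web at (200,235). The clamp is clear and open. Next I descend and grip.

Request:
{"name": "drive_tool", "arguments": {"moves": [-0.4,0,2.5,0,8.5,0,0,2.5,0,8.5,0,0,1.5,0,8.5,0,0,0.7,0,8.5,0,0,0,0,8.5,0,0,0,0,1.5], "newtons": 50}}

```text
time_s: 9.95
ee_pos: [0.4211, 0.1952, 0.0476]
tcp_rot: [-0.181, 0.983, 0.0, 0.001]
wrist_force: [0.4, 0.4, -0.0]
width: 0.853
gripper_force: 0.0
```

Request:
{"name": "drive_tool", "arguments": {"moves": [0,0,0,0,1.5,0,0,0,0,1.5,0,0,0,0,1.5,0,0,0,0,1.5,0,0,0,0,1.5]}}

```text
time_s: 10.45
ee_pos: [0.4202, 0.1949, 0.0467]
tcp_rot: [-0.181, 0.983, -0.0, 0.0]
wrist_force: [0.7, -1.4, 4.3]
width: 0.227
gripper_force: 51.8
```

Request:
{"name": "drive_tool", "arguments": {"moves": [0,0,-0.5,0,1.5,0,0,-1,0,1.5,0,0,-1.5,0,1.5,0,0,-2,0,1.5,0,0,-2.5,0,1.5,0,0,-2.5,0,1.5,0,0,-2,0,1.5,0,0,-1,0,1.5,0,0,0,0,1.5,0,0,0,0,1.5]}}

```text
time_s: 11.45
ee_pos: [0.4194, 0.1947, 0.1757]
tcp_rot: [-0.181, 0.983, -0.0, -0.0]
wrist_force: [0.0, 0.0, -0.9]
width: 0.224
gripper_force: 51.2
```

Run:
```python
from g import *
ims=[]
for n in('scene','top'):
    d=shot(n,n+'4.png'); p=proj(d,[.43,.194,.13]).astype(int); a=cv2.imread('pics/'+n+'4.png')[p[1]-70:p[1]+70,p[0]-60:p[0]+60]; ims.append(cv2.resize(a,(390,455),interpolation=2))
    for q in('bracket_tab','bracket'): print(n,q,[(r['p'],np.round(r['location'],4)) for r in pinpoint(q,n) if r['location'][2]>.06])
cv2.imwrite('pics/crop5.png',np.hstack(ims))
```

```text
{'time_s': np.float64(11.45), 'joints': array([ 0.297,  0.179, -0.335,  1.058, -0.   , -0.067]), 'ee_pos': array([0.419, 0.195, 0.176]), 'tcp_rot': array([-0.181,  0.983, -0.   , -0.   ]), 'width': np.float64(0.224), 'wrist_force': array([ 0.05 ,  0.025, -0.941]), 'gripper_force': np.float64(51.167)}
[[-0.9345 -0.356  -0.0008]
 [-0.356   0.9345 -0.0003]
 [ 0.0008 -0.     -1.    ]]
scene bracket_tab [(0.95, array([0.4876, 0.2187, 0.1482]))]
scene bracket [(0.7, array([0.4357, 0.2   , 0.1392]))]
top bracket_tab [(0.62, array([0.4886, 0.2227, 0.1517])), (0.45, array([0.4329, 0.2014, 0.1396]))]
top bracket [(0.65, array([0.4302, 0.1981, 0.1378]))]
```

View pics/crop5.png

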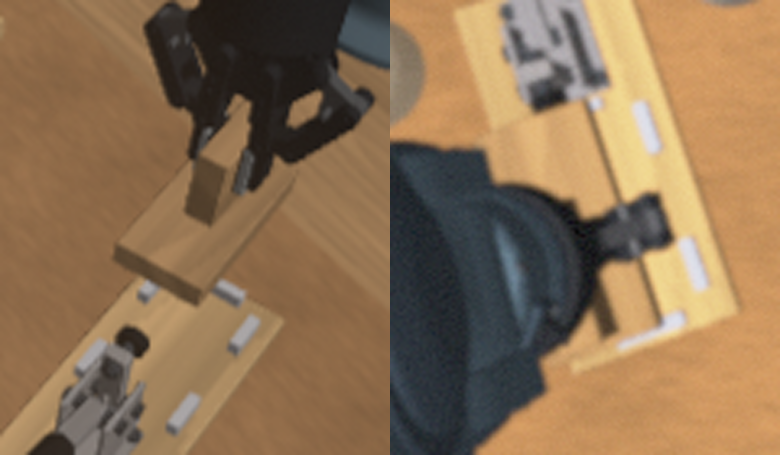

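The bracket hangs level in the fingers, crop (215,190), its tab pointing forward. The bracket origin is 13 mm ahead of the TCP along the tab direction. Next I carry it to bay2.

Request:
{"name": "drive_tool", "arguments": {"moves": [0,0,0,4.2,1.5,0,0,0,4.2,1.5,0.34,-1.74,0,0,1.5,0.67,-3.48,0,0,1.5,0.67,-3.48,0,0,1.5,0.67,-3.48,0,0,1.5,0.67,-3.48,0,0,1.5,0.67,-3.48,0,0,1.5,0.67,-3.48,0,0,1.5,0.67,-3.48,0,0,1.5]}}

```text
time_s: 12.75
ee_pos: [0.4267, -0.0723, 0.1761]
tcp_rot: [-0.108, 0.994, 0.0, -0.0]
wrist_force: [0.4, -0.2, -3.1]
width: 0.231
gripper_force: 51.1
```

Request:
{"name": "drive_tool", "arguments": {"moves": [0.67,-3.48,0,0,1.5,0.67,-3.48,0,0,1.5,0.67,-3.48,0,0,1.5,0.67,-3.48,0,0,1.5,0.67,-3.48,0,0,1.5,0.67,-3.48,0,0,1.5,0.34,-1.74,0,0,1.5,0,0,0,0,1.5,0,0,0,0,1.5]}}

```text
time_s: 13.65
ee_pos: [0.4329, -0.3003, 0.1758]
tcp_rot: [-0.108, 0.994, 0.001, -0.0]
wrist_force: [-1.1, 0.2, -0.9]
width: 0.229
gripper_force: 51.1
```

Run:
```python
from g import *
for n in('scene','top'):
    d=shot(n,n+'5.png')
    for q in('bracket_tab','bracket','bracket_web','bay2','bay2_far','tray'): print(n,q,[(r['p'],np.round(r['location'],4)) for r in pinpoint(q,n) if r['location'][1]<-.1])
```

```text
{'time_s': np.float64(13.65), 'joints': array([-0.727,  0.304, -0.169,  1.099,  0.001, -0.945]), 'ee_pos': array([ 0.433, -0.3  ,  0.176]), 'tcp_rot': array([-0.108,  0.994,  0.001, -0.   ]), 'width': np.float64(0.229), 'wrist_force': array([-1.081,  0.246, -0.859]), 'gripper_force': np.float64(51.094)}
[[-0.9765 -0.2155 -0.0007]
 [-0.2155  0.9765  0.0016]
 [ 0.0004  0.0018 -1.    ]]
scene bracket_tab [(0.77, array([ 0.5031, -0.2863,  0.1466])), (0.24, array([ 0.4148, -0.1587,  0.0075]))]
scene bracket [(0.96, array([ 0.4306, -0.2251,  0.0085])), (0.79, array([ 0.4157, -0.157 ,  0.0097])), (0.63, array([ 0.4493, -0.297 ,  0.1416]))]
scene bracket_web [(0.73, array([ 0.4278, -0.3012,  0.2084])), (0.46, array([ 0.4455, -0.2991,  0.14  ]))]
scene bay2 [(0.69, array([ 0.4462, -0.2983,  0.009 ])), (0.68, array([ 0.4328, -0.2257,  0.0095])), (0.59, array([ 0.4154, -0.1557,  0.0077]))]
scene bay2_far [(0.73, array([ 0.5083, -0.2886,  0.019 ]))]
scene tray [(0.7, array([ 0.4295, -0.2292,  0.0017]))]
top bracket_tab [(0.55, array([ 0.5055, -0.2852,  0.15  ]))]
top bracket [(0.75, array([ 0.4109, -0.1519,  0.0112])), (0.66, array([ 0.4299, -0.2269,  0.0059])), (0.56, array([ 0.4473, -0.2976,  0.1392]))]
top bracket_web [(0.6, array([ 0.4278, -0.3021,  0.2116]))]
top bay2 []
top bay2_far [(0.95, array([ 0.5052, -0.2857,  0.0152]))]
top tray [(0.86, array([ 0.4296, -0.2245,  0.001 ]))]
```

The bracket is within about 1 mm of the bay centre in both views, so I lower it.

Request:
{"name": "drive_tool", "arguments": {"moves": [0,0,2,0,1.5,0,0,3,0,1.5,0,0,3,0,1.5,0,0,2,0,1.5,0,0,0.5,0,1.5,0,0,0,0,1.5,0,0,0,0,1.5]}}

```text
time_s: 15.05
ee_pos: [0.4339, -0.3019, 0.0724]
tcp_rot: [-0.108, 0.994, -0.001, 0.001]
wrist_force: [0.3, 0.2, -1.6]
width: 0.228
gripper_force: 51.1
```

Run:
```python
from g import *
ims=[]
for n in('scene','top'):
    d=shot(n,n+'6.png'); p=proj(d,[.45,-.28,.03]).astype(int); a=cv2.imread('pics/'+n+'6.png')[p[1]-70:p[1]+70,p[0]-60:p[0]+60]; ims.append(cv2.resize(a,(390,455),interpolation=2))
    for q in('bracket_tab','bracket','bay2_far'): print(n,q,[(r['p'],np.round(r['location'],4)) for r in pinpoint(q,n) if r['location'][1]<-.25])
cv2.imwrite('pics/crop6.png',np.hstack(ims))
```

```text
{'time_s': np.float64(15.05), 'joints': array([-0.728,  0.388, -0.336,  0.845, -0.   , -0.945]), 'ee_pos': array([ 0.434, -0.302,  0.072]), 'tcp_rot': array([-0.108,  0.994, -0.001,  0.001]), 'width': np.float64(0.228), 'wrist_force': array([ 0.303,  0.156, -1.627]), 'gripper_force': np.float64(51.127)}
[[-0.9765 -0.2155  0.0014]
 [-0.2156  0.9765 -0.0013]
 [-0.0011 -0.0016 -1.    ]]
scene bracket_tab [(0.76, array([ 0.5058, -0.2898,  0.043 ]))]
scene bracket [(0.67, array([ 0.4291, -0.3026,  0.1034])), (0.65, array([ 0.4519, -0.3008,  0.0388]))]
scene bay2_far [(0.57, array([ 0.5055, -0.2892,  0.0191]))]
top bracket_tab [(0.59, array([ 0.5046, -0.2842,  0.0474]))]
top bracket [(0.77, array([ 0.4476, -0.3005,  0.0389])), (0.22, array([ 0.5051, -0.2837,  0.0495]))]
top bay2_far [(0.7, array([ 0.5042, -0.2817,  0.0148]))]
```

View pics/crop6.png

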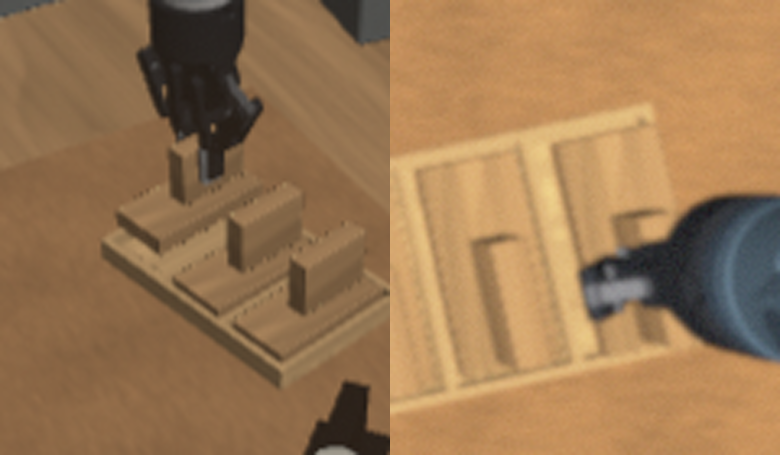

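The bracket hovers level above the empty bay, scene crop (190,200), inside the walls in the top view, (610,230). Lowering gently.

Request:
{"name": "drive_tool", "arguments": {"moves": [0,0.1,0.6,0,1.5,0,0,0.8,0,1.5,0,0,0.6,0,1.5,0,0,0.3,0,1.5,0,0,0.2,0,1.5,0,0,0.1,0,1.5,0,0,0,0,1.5]}}

```text
time_s: 16.15
ee_pos: [0.433, -0.3002, 0.0453]
tcp_rot: [-0.108, 0.994, -0.0, 0.0]
wrist_force: [-0.4, 0.1, -1.5]
width: 0.227
gripper_force: 51.1
```

Request:
{"name": "drive_tool", "arguments": {"moves": [0,0,0.1,0,1.5,0,0,0.05,0,1.5,0,0,0.05,0,1.5,0,0,0,0,1.5]}}

```text
time_s: 16.55
ee_pos: [0.433, -0.3002, 0.0433]
tcp_rot: [-0.108, 0.994, -0.0, 0.0]
wrist_force: [-1.0, 0.3, -0.9]
width: 0.223
gripper_force: 51.1
```

Request:
{"name": "drive_tool", "arguments": {"moves": [0,0,0.05,0,1.5,0,0,0.05,0,1.5,0,0,0,0,1.5]}}

```text
time_s: 16.85
ee_pos: [0.4331, -0.3003, 0.0427]
tcp_rot: [-0.108, 0.994, -0.0, 0.0]
wrist_force: [-1.1, 0.2, 3.1]
width: 0.226
gripper_force: 51.7
```

Contact (3 N upward). I release a little, clear of the neighbour's web, then lift.

Request:
{"name": "drive_tool", "arguments": {"moves": [0,0,0,0,2.6,0,0,0,0,3.2,0,0,0,0,4,0,0,0,0,5,0,0,0,0,5,0,0,-0.5,0,5,0,0,-1.5,0,5,0,0,-3,0,5,0,0,-4,0,5,0,0,-4,0,5]}}

```text
time_s: 17.85
ee_pos: [0.4325, -0.2998, 0.1737]
tcp_rot: [-0.108, 0.994, 0.0, -0.0]
wrist_force: [1.2, -0.7, -0.2]
width: 0.585
gripper_force: 0.0
```

Request:
{"name": "drive_tool", "arguments": {"moves": [3,0,-3,0,5,3,-2,0,0,5,2,-4,0,0,5,0,-4,0,0,5,0,-4,0,0,5,0,0,0,0,5]}}

```text
time_s: 18.45
ee_pos: [0.3853, -0.4588, 0.2016]
tcp_rot: [-0.107, 0.994, -0.001, 0.0]
wrist_force: [0.9, 0.7, 0.6]
width: 0.588
gripper_force: 0.0
```

Run:
```python
from g import *
ims=[]
for n in('scene','top'):
    d=shot(n,n+'7.png'); p=proj(d,[.43,-.24,.03]).astype(int); a=cv2.imread('pics/'+n+'7.png')[p[1]-70:p[1]+70,p[0]-80:p[0]+80]; ims.append(cv2.resize(a,(400,350),interpolation=2))
    for q in('bracket_tab','bracket','bracket_web','handle_end','bottle','jar','glue_gun'): print(n,q,[(round(r['p'],2),np.round(r['location'],4)) for r in pinpoint(q,n)])
    _,P,ok=cloud(n+'7.png')
    m=ok&(np.hypot(P[...,0]-.426,P[...,1]+.302)<.045)&(P[...,2]>.06)&(P[...,2]<.09); q=P[m]; print(len(q),cv2.minAreaRect(q[:,:2].astype(np.float32)*1000),np.median(q[:,2]))
cv2.imwrite('pics/crop7.png',np.hstack(ims))
```

```text
{'time_s': np.float64(18.45), 'joints': array([-0.978,  0.433,  0.089,  1.224, -0.001, -1.192]), 'ee_pos': array([ 0.385, -0.459,  0.202]), 'tcp_rot': array([-0.107,  0.994, -0.001,  0.   ]), 'width': np.float64(0.588), 'wrist_force': array([0.852, 0.688, 0.562]), 'gripper_force': np.float64(0.0)}
[[-0.9772 -0.2124  0.0006]
 [-0.2124  0.9772 -0.0024]
 [-0.0001 -0.0025 -1.    ]]
scene bracket_tab [(0.73, array([0.6284, 0.3255, 0.0074])), (0.65, array([ 0.5049, -0.2873,  0.0157])), (0.61, array([0.5451, 0.0582, 0.0102]))]
scene bracket [(0.92, array([ 0.4292, -0.2247,  0.0104])), (0.8, array([ 0.6655,  0.3643, -0.0058])), (0.76, array([ 0.5007,  0.0179, -0.0022])), (0.73, array([ 0.4125, -0.157 ,  0.0076]))]
scene bracket_web [(0.93, array([0.6759, 0.3791, 0.0739])), (0.8, array([0.4903, 0.0056, 0.0646])), (0.68, array([ 0.4916, -0.2092,  0.0199])), (0.66, array([ 0.4262, -0.2992,  0.0727]))]
scene handle_end [(0.52, array([ 0.5046, -0.2884,  0.0165])), (0.49, array([0.5889, 0.1362, 0.0031]))]
scene bottle [(0.68, array([0.5893, 0.1362, 0.0024]))]
scene jar [(0.58, array([ 0.5141,  0.3
[... 620 characters left out ...]
.75, array([ 0.6712,  0.3651, -0.0046])), (0.57, array([ 0.4157, -0.1528,  0.0088])), (0.56, array([ 0.4458, -0.297 ,  0.0053])), (0.33, array([0.5293, 0.2342, 0.0626]))]
top bracket_web [(0.78, array([ 0.4262, -0.3038,  0.0756])), (0.75, array([0.4856, 0.0029, 0.0675])), (0.65, array([0.6821, 0.3827, 0.069 ]))]
top handle_end [(0.84, array([0.6208, 0.2677, 0.0824]))]
top bottle [(0.93, array([0.5885, 0.1387, 0.003 ])), (0.69, array([0.4571, 0.205 , 0.0014]))]
top jar [(0.94, array([0.5094, 0.3451, 0.0022]))]
top glue_gun [(0.72, array([ 0.7741, -0.0234, -0.0007]))]
563 ((425.06646728515625, -299.5298156738281), (70.29146575927734, 21.666332244873047), 12.433614730834961) 0.07652234303854422
```

View pics/crop7.png

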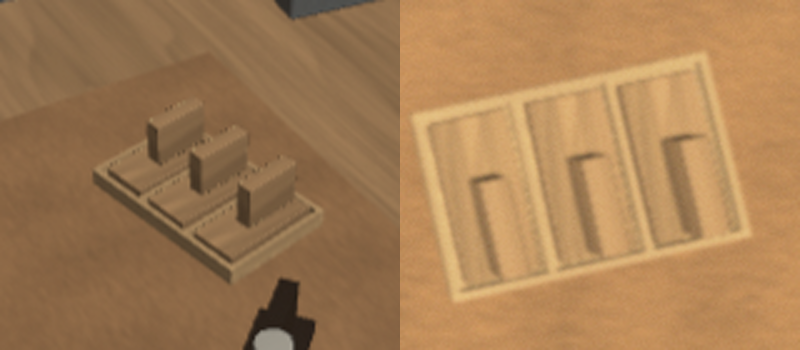

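All three brackets lie flat with their tabs aligned. The web-top height matches the neighbours' at 0.0765 m, the handle end is still at 0.082 m (open), and the bottle, jar and glue gun have not moved. I'm handing the job in.

```bash
python3 -c "
from station import robot
print(robot.finish_job())"
```

```text
the job is handed in; nothing more can be done
None
```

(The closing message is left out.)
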